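Secure the caddy's hinge pin with an R-clip

TASK

The hinge pin of the phone rest on the rotating caddy has crept out: press it fully home by its head, then take the red-topped R-clip from its wooden stand and push its straight leg down through the pin's cross hole until the bow springs over the pin and the clip sits fully home, and let go. The bow resists at first and the pin sinks in its slots under the push, farther on some days than others, so go by feel, but never press the clip down harder than 20 N or the pin's head harder than 25 N; do not swing the caddy round, and leave the other things on it and around it where they are.

Things in the scene. Friction and masses are not known exactly. Their poses are not given: they have to be found in the camera images.
- caddy_centre (a point): White round caddy, 300 mm across. Point on its axis at the platter's top face, 32 mm above the cabinet. z up; y is the direction from the hole end of the hinge pin to its head at the start.
- bracket (a point): Centre of the lugs' rounded tops, above the caddy's axis, 90 mm above the cabinet, same axes as caddy_centre. Two aluminium lugs (8 mm thick, outer faces 22 mm either side along y, 20 mm wide along x, tops 10 mm above this point) carry the pin in upright slots. The grey phone rest between them, within 13 mm either side along y, runs to +x and rises to 30 mm above this point.
- platter (a joint): Turn of the platter on its stiff bearing (rad), 0 at the start; about 0.35 N m starts it turning. It must stay within 0.2 rad of 0.
- hinge_pin (a joint): Travel of the steel hinge pin into its lugs (m): starts at 0 to 0.010, fully home at 0.034 (a hard stop). Friction about 4 N. Home, its head lies against the lug and its cross hole stands 22 mm clear of the far lug; before that the hole is hidden in or between the lugs.
- pin_head (a point): Centre of the outer face of the pin's head, a steel disc 22 mm across and 6 mm thick, 75 to 91 mm above the cabinet (it differs). The pin is level and its axis passes over the caddy's axis. This point's y axis points out of the head; press it along -y.
- pin_hole (a point): Centre of the pin's vertical cross hole, 72 mm from the head's outer face. z up along the hole, y along the pin towards its head. Pin 14 mm in diameter, its end 10 mm beyond this point. The hole goes right through, 6 mm wide across the pin, 7 mm along it. The pin cannot turn, but it floats: a downward push of 3 to 4 N makes it sink 3 to 13 mm (not visible beforehand), then it rests firm and stays there.
- clip_grip (a point): Centre of the R-clip's red grip, 16 mm (x) by 34 mm (y) by 30 mm (z); the clip is loose, about 60 g. It starts leg down in its stand, z up, the grip's underside on the stand's rim. To fit, the clip's y must lie across the pin (along the x of pin_hole, either way round).
- clip_seat (a point): Point on the axis of the clip's straight leg, at y = -4 mm, z = -30 mm from clip_grip, same axes. It coincides with pin_hole when the clip is fully home. Above it, to 7 mm, is the underside of a steel shoulder (10 x 8 mm, 8 mm deep, under the grip) which then rests on the pin.
- clip_tip (a point): End of the clip's straight leg, 24.5 mm below clip_seat, same axes. Leg 4.8 mm in diameter with a 3 mm tip. Beside it on the +y side, in the same plane, hangs the sprung wire bow, whose lower end is 8 mm higher than this tip.
- bow (a joint): Opening of the clip's bow (rad): 0 at rest, about 0.15 at most as its nose rides over the widest part of the pin, under 0.07 once sprung over. With the pin sunk and firm, the push rises to about 6 to 15 N between 15 and 7 mm above home, in one or two humps, then falls to about zero or below as the bow springs over and draws the clip down; at home it rises steeply (some 5 N per mm).
- clip_shoulder: The clip's steel shoulder under the grip, 10 mm (x) by 8 mm (y) by 8 mm (z); origin at its centre, 11 mm above clip_seat. It lands on top of the pin when the clip is home.
- clip: The R-clip itself; origin at the centre of its grip's underside, z up.
- clip_stand: Fixed wooden stand for the clip: foot 70 x 70 x 6 mm, upright 26 mm (x) by 34 mm (y), 50 mm high with an open pocket 13 by 26 mm, 44 mm deep. Origin at the centre of its underside; same axes as the clip that stands in it. It stands left or right of the caddy.
- caddy: The fixed foot of the caddy, with all that the caddy is built of (platter, lugs, phone rest, pin); origin on the caddy's axis at the cabinet's surface.
- trinket_box: Fixed white ceramic trinket box with a blue hinged lid, 85 x 85 mm, 50 mm high plus a small knob, on the other side of the caddy from the stand (bystander; origin: centre of its underside)
- remote_a: Black remote, 40 x 140 x 16 mm, lying on the platter (bystander; origin: centre of its underside)
- remote_b: White remote, 40 x 140 x 16 mm, lying on the platter (bystander; origin: centre of its underside)
- battery_tester: Yellow battery tester with a red button, 32 x 50 mm, 24 mm high, lying on the platter beyond the pin's head (bystander; origin: centre of its underside)
- fidget_spinner: Chrome fidget spinner, 64 mm across, 12 mm high, lying on the platter beyond the pin's hole end (bystander; origin: centre of its underside)
- mug: Blue mug, 80 mm across, 90 mm high, on a coaster (bystander; origin: centre of its underside)
There are look-alikes about, which are no part of the job. Of the things that look like the clip_stand, take the one that is farthest to the robot's left at the start.

How it is judged:
By the outcome, as a careful person would: the job done as asked, in the order asked, and still so for the second after the job is handed in, with the robot touching nothing.
It also fails if it takes over 72 s, if anything falls off the work surface, if the arm or the gripper's body presses on something with over 40 N, if the wrist force passes 120 N, or if a joint passes its speed limit or range.

ROBOT

A 6-joint arm with a two-finger parallel gripper is mounted at the origin on the work surface. World frame = base frame: x ahead of the robot, y to its left, z up, the work surface at z = 0. Lengths are in mm, angles in rad, forces in N, time in s.
With the tool pointing down it reaches from about 375 to 925 mm from the base axis. Payload 5.7 kg.
Tool frame: the origin (TCP) lies on the centre line of the jaws, within the pads' length; the fingertips stand robot.tcp_to_tips ahead of it and the grasp point (between the pads) lies 2 mm behind it (robot.tcp_to_tips is the distance from the TCP to the fingertips, in mm); z points along the fingers, y is the line along which they close (so a half turn about z gives the same grasp; the last joint's range is limited). The gripper opens to 85 mm and grips with 20 to 120 N. Pads are 22 mm wide; open, the fingers measure 114 mm over their backs; the gripper's body (76 mm by 85 mm) begins 54 mm behind the grasp point. The pads swing forward as they close: fully open they stand 13 mm farther back than shut.
Start: joints at [-1.44, 0.359, 1.51, -0, 1.272, -0.115], TCP at [145.986, -581.939, 248.267] pointing down, gripper open.
Joint ranges: [-2.97, 2.97], [-1.01, 2.36], [0.21, 2.38], [-0.96, 4.11], [0.2, 2.71], [-2.98, 2.98]. Speed limits (rad/s): [2.39, 2.39, 3.14, 3.14, 3.14, 3.14].

INTERFACE

Orientations are given as a unit quaternion [w, x, y, z].
In Python, from station import robot, read_camera, camera_info gives the robot as it stands. The module is installed in compiled form; this text tells all that it offers.
- The arm moves only by the shell command python3 -m creep 'ROWS'. ROWS is JSON, a list that holds one entry, the list of rows, each a list of 7 numbers: the shift along the world's x, y, z in cm, then the turn, a rotation vector about the world's x, y, z in degrees, then the closure in counts, from 0 (fully open) to 255 (shut). A call has 1 to 20 rows; each row shifts and turns the commanded pose from where the row before left it; what a row does not reach is not made up. A row lasts 1/12 s, in which the tool goes at most 41.7 mm and 7.16 degrees, less where a joint would pass 70% of its speed; a pose out of reach is approached as far as the arm can. A call is refused whole if a number of a shift passes 4.17 or a number of a turn 7.16, either way. A call with a gripper value outside its range is refused whole. The fingers move at their own pace and stop on an object; the grip force is fixed at half the most. Time passes only in rows, so rows that do not move let the fingers close. It gives the time, the measured TCP pose, the force, the opening and the grip force at its end, in the units of the state.
- robot.get_obs(): the state, without advancing time (a new reading comes with each control period).
- read_camera(name): name is "scene" or "top" or "wrist"; returns (picture, depth): 400x640x3 uint8, red, green, blue; 400x640 float32, mm along the optical axis (not along the pixel's ray), 0 where there is no reading.
- camera_info(name): a dict with "fx", "fy", "cx", "cy" (pixels), "dist" ([k1, k2, p1, p2, k3] as OpenCV has them; the pictures are not rectified), "rvec" (rotation vector, rad) and "tvec" (3), from world to camera coordinates, as OpenCV has them. Camera axes: x right, y down, z forward; pixel columns grow to the right and rows downward; lengths in mm; the calibration is good to about 2 mm. A picture is of the moment at which its call begins: read the wrist's pose just before it. camera_info takes no time and is no camera call; for the wrist camera it gives the pose at the moment of the call.
- robot.sign_off(): hands the job in; it is judged then, once.
The state is a dict: "t": time; "joint_positions": joint angles; "joint_velocities": joint speeds; "effort": joint torques, N m; "ee_pos": TCP position; "ee_rot": TCP orientation; "ft_force": force on the tool from outside, world axes, zero at the start; "ft_torque": the same for the moment, N m; "finger_gap": finger opening in mm; "grip_force": force on a finger pad.
Only numpy, scipy, OpenCV 4.12 (cv2) and the standard library are available. Lean on these libraries where they do the work, as an engineer would, in place of code of your own. Each camera call takes 0.05 s, during which the arm holds its last target. There are 200 camera calls.

## Working session

There is one attempt and no reset: what is moved stays moved. The work goes in short steps, Python scripts to look and compute and a shell command to move; the robot and the scene stay as the last step left them, time stands still between calls to the robot, and variables do not carry over. Pictures are saved under pics/ and viewed, at most 10 in all, crops included, and the job is handed in when it is done.

```bash
mkdir -p pics
cat > h.py <<'E'
import numpy as np, cv2
from station import robot, read_camera, camera_info
def cam(n):
    i=camera_info(n); K=np.array([[i['fx'],0,i['cx']],[0,i['fy'],i['cy']],[0,0,1.]])
    R=cv2.Rodrigues(np.array(i['rvec'],float))[0]; t=np.array(i['tvec'],float).ravel()
    return K,np.array(i['dist'],float),R,t
def ray(c,uv):
    K,d,R,t=c; p=cv2.undistortPoints(np.array(uv,float).reshape(-1,1,2),K,d).reshape(-1,2)
    return -R.T@t, np.c_[p,np.ones(len(p))]
def onz(c,uv,z):
    o,p=ray(c,uv); w=p@c[2]; return o+w*((z-o[2])/w[:,2])[:,None]
def atd(c,uv,d):
    o,p=ray(c,uv); return o+(p*np.array(d,float).reshape(-1,1))@c[2]
def cloud(c,D):
    v,u=np.mgrid[0:D.shape[0],0:D.shape[1]]
    P=atd(c,np.c_[u.ravel(),v.ravel()],D.ravel()).reshape(D.shape+(3,)); P[D<=0]=np.nan; return P
def proj(c,P): return cv2.projectPoints(np.array(P,float).reshape(-1,3),cv2.Rodrigues(c[2])[0],c[3],c[0],c[1])[0].reshape(-1,2)
E
python3 - <<'E'
from h import *
for n in ('scene','top'):
    c=cam(n); im,D=read_camera(n); np.savez(f'{n}.npz',im=im,D=D)
    cv2.imwrite(f'pics/{n}0.png',im[:,:,::-1]); print(n,-c[2].T@c[3],c[2][2],c[0][0,0])
o=robot.get_obs();print(o['ee_pos'],o['ee_rot'],o['ft_force'],o['finger_gap'],robot.tcp_to_tips)
E
```

```text
scene [1151.0077596    88.61734739 1013.27286291] [-0.54978917 -0.10560037 -0.82860149] 502.9039157145349
top [ 399.70019626  -43.93518879 1059.06330828] [ 0.12035679  0.00828519 -0.99269613] 447.1491243487001
[ 145.94561249 -581.35720764  247.50825801] [-8.65357960e-04  9.92452754e-01  1.22624558e-01 -6.20843111e-06] [-0.36087644  0.7869434  -0.71000849] 85.40241688676181 17.0
```

View pics/top0.png

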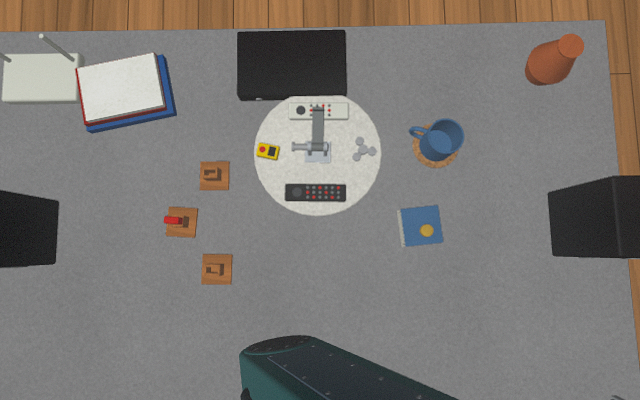

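View pics/scene0.png

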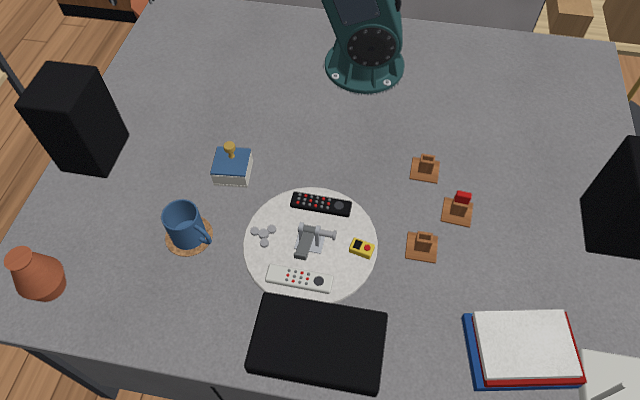

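The stand candidates in the top picture are at (214,175), (181,222) and (217,269). The one at (181,222) is farthest left, and it is also the one holding the red clip. The pin head is at about (293,147), left of the lugs, with the yellow tester (268,152) beyond it. I'll measure these and confirm in one enlarged crop.

Run:
```python
from h import *
out=[]
for n in ('top','scene'):
    f=np.load(n+'.npz'); im,D=f['im'],f['D']; c=cam(n); P=cloud(c,D)
    hsv=cv2.cvtColor(im,cv2.COLOR_RGB2HSV)
    red=((hsv[...,0]<8)|(hsv[...,0]>172))&(hsv[...,1]>150)&(hsv[...,2]>90)
    red&=(P[...,1]>150)&(P[...,1]<450)&(P[...,0]<620)&(P[...,2]>50)
    q=P[red]; top=q[q[:,2]>q[:,2].max()-8]
    print(n,'red',red.sum(),'zmax',q[:,2].max(),'top mean',top.mean(0),cv2.minAreaRect(top[:,:2].astype(np.float32)))
    # wood feet
    wood=(hsv[...,0]>5)&(hsv[...,0]<18)&(hsv[...,1]>90)&(abs(P[...,2]-6)<6)&(P[...,1]>120)&(P[...,1]<450)&(P[...,0]<700)
    k,l,s,ce=cv2.connectedComponentsWithStats(wood.astype(np.uint8))
    for i in range(1,k):
        if s[i,4]>150: print(' foot',ce[i],cv2.minAreaRect(P[l==i][:,:2].astype(np.float32)))
    # platter
    pl=(abs(P[...,2]-32)<6)&(hsv[...,1]<40)&(hsv[...,2]>150)&(abs(P[...,1])<300)&(P[...,0]>400)&(P[...,0]<900)
    cn=max(cv2.findContours(pl.astype(np.uint8),0,1)[0],key=cv2.contourArea)
    w=onz(c,cv2.convexHull(cn).reshape(-1,2),32); print(' platter',cv2.minEnclosingCircle(w[:,:2].astype(np.float32)), w[:,:2].min(0),w[:,:2].max(0))
    h=(P[...,2]>66)&(P[...,2]<130)&(abs(P[...,1])<90)&(P[...,0]>550)&(P[...,0]<800)
    k,l,s,ce=cv2.connectedComponentsWithStats(h.astype(np.uint8))
    for i in range(1,k):
        if s[i,4]>40: print(' high',ce[i],s[i],np.nanmin(P[l==i],0),np.nanmax(P[l==i],0))
    x,y=((235,90) if n=='top' else (240,195))
    x2,y2=((155,195) if n=='top' else (425,170))
    a=cv2.resize(im[y:y+90,x:x+140],None,fx=5.7,fy=5.7,interpolation=2)[:290] if 0 else cv2.resize(im[y+20:y+90,x:x+140],(560,290),interpolation=2)
    b=cv2.resize(im[y2:y2+72,x2:x2+60],(240,290),interpolation=2)
    out.append(np.hstack([a,b]))
cv2.imwrite('pics/crop.png',np.vstack(out)[:,:,::-1])
```

```text
top red 112 zmax 85.0228454589427 top mean [469.0580428  283.9237999   80.92807168] ((469.0926208496094, 284.4381103515625), (32.95685958862305, 14.772048950195312), 85.01300811767578)
 foot [215.4692029 176.75     ] ((579.5036010742188, 209.66506958007812), (68.5112075805664, 68.51431274414062), 89.90460205078125)
 foot [182.94701987 221.9486755 ] ((469.8714904785156, 285.4033203125), (70.8083267211914, 68.77437591552734), 85.16527557373047)
 foot [217.28571429 268.65957447] ((358.4835510253906, 201.35232543945312), (69.45391082763672, 69.33541107177734), 87.42884826660156)
 platter ((625.5181884765625, -37.38155746459961), 149.66665649414062) [ 477.57730936 -186.82791258] [762.15300211 110.24841666]
 high [314.12383489 134.06125166] [291 106  37  48 751] [613.54898533 -60.16626692  67.7331613 ] [708.88634782  20.14689743 124.86141564]
scene red 134 zmax 84.78318410396548 top mean [471.7433715  283.29212474  80.64789405] ((470.4853210449219, 282.7542724609375), (31.054399490356445, 14.485122680664062), 85.37973022460938)
 foot [423.73049645 171.80141844] ((359.07470703125, 199.87100219726562), (69.57475280761719, 70.35369110107422), 88.47200012207031)
 foot [455.36929461 214.17427386] ((469.8382568359375, 283.40850830078125), (68.71765899658203, 72.82674407958984), 84.93219757080078)
 foot [420.13644524 249.58348294] ((579.3657836914062, 207.29893493652344), (69.27062225341797, 70.76548767089844), 89.42263793945312)
 platter ((626.3388061523438, -39.86153030395508), 150.7607879638672) [ 475.92024028 -187.69343105] [756.97773407 109.17582236]
 high [309.67811159 238.29756795] [294 222  43  38 699] [614.80747811 -63.93320591  67.14923479] [707.19097665  17.69837238 123.2044727 ]
```

View pics/crop.png

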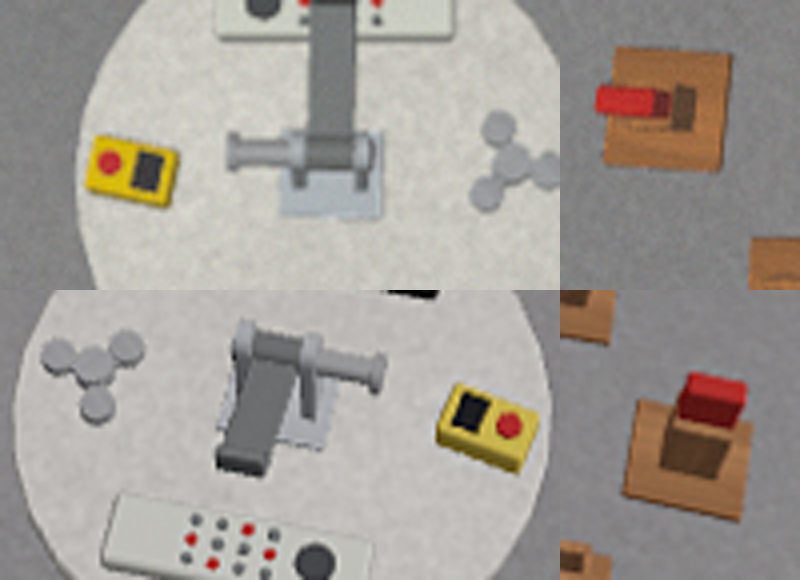

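The crop confirms it: the red grip is at (181,222) in top and (460,198) in scene, sitting in the leftmost stand. Top and scene agree on its centre, (470,284), with its top at 85 mm and a 33x15 outline. Next I'll get the pin line and start moving.

```bash
python3 - <<'E'
from h import *
for n in ('top','scene'):
    f=np.load(n+'.npz'); im,D=f['im'],f['D']; c=cam(n); P=cloud(c,D)
    m=(P[...,2]>62)&(P[...,2]<110)&(P[...,1]>-14)&(P[...,1]<40)&(P[...,0]>590)&(P[...,0]<660)
    q=P[m]; print(n,len(q))
    for y in range(-14,26,4):
        s=q[(q[:,1]>=y)&(q[:,1]<y+4)]
        if len(s): print(y,s.mean(0).round(1),s.min(0).round(1),s.max(0).round(1))
    hsv=cv2.cvtColor(im,cv2.COLOR_RGB2HSV)
    for nm,mm in (('rest',(P[...,2]>105)&(abs(P[...,1])<120)&(P[...,0]>580)&(P[...,0]<760)),('lugbase',(hsv[...,0]>95)&(hsv[...,0]<125)&(hsv[...,1]>15)&(P[...,2]<60)&(P[...,2]>28)&(abs(P[...,1]+38)<40)&(abs(P[...,0]-620)<50)),
      ('tester',(hsv[...,0]>18)&(hsv[...,0]<35)&(hsv[...,1]>120)&(P[...,2]>30)&(abs(P[...,1])<150)&(P[...,0]>550))):
        if mm.sum()>5: print(nm,mm.sum(),cv2.minAreaRect(P[mm][:,:2].astype(np.float32)),P[mm][:,2].max())
c=cam('wrist'); o=robot.get_obs(); print('wrist cam',-c[2].T@c[3],c[2][2],c[0])
E
python3 -m creep '[[[2.4,3.2,0,0,0,-1.9,0],[2.4,3.2,0,0,0,-1.9,0],[2.4,3.2,0,0,0,-1.9,80],[2.4,3.2,0,0,0,-1.9,160],[2.4,3.2,0,0,0,-1.9,255],[2.4,3.2,0,0,0,-1.9,255],[2.4,3.2,0,0,0,-1.9,255],[2.4,3.2,0,0,0,-1.9,255],[2.4,3.2,0,0,0,0,255],[2.4,3.2,0,0,0,0,255],[2.4,3.2,0,0,0,0,255],[2.4,3.2,0,0,0,0,255],[2.4,3.2,0,0,0,0,255],[2.4,3.2,0,0,0,0,255],[2.4,3.2,0,0,0,0,255],[2.4,3.2,0,0,0,0,255],[2.4,3.2,0,0,0,0,255],[2.4,3.2,0,0,0,0,255],[2.4,3.2,0,0,0,0,255],[2.4,3.2,0,0,0,0,255]]]'
```

```text
top 120
-14 [626.  -12.4  88.7] [618.9 -13.7  82.9] [634.7 -11.1  91.7]
-10 [626.7  -8.1  88.4] [618.8  -9.3  80.5] [634.5  -6.5  94.2]
-6 [627.2  -3.6  89. ] [621.8  -4.8  82.6] [634.   -2.2  93. ]
-2 [627.9   0.7  88.9] [ 6.219e+02 -4.000e-01  8.280e+01] [634.5   2.   91.6]
2 [626.8   4.   87.6] [621.6   2.2  83.4] [634.4   4.5  91.1]
6 [627.9   7.4  89.2] [622.4   6.3  81.4] [634.5   8.7  93.6]
10 [628.5  11.9  89.8] [623.4  10.5  86.7] [634.8  13.2  93.1]
14 [628.1  16.2  91.7] [618.8  14.7  84.8] [639.9  17.6  97.4]
18 [627.   19.5  91.7] [620.   19.2  82.9] [636.7  20.1  95.4]
rest 84 ((668.8759765625, -40.75022506713867), (80.23699188232422, 24.351655960083008), 0.6400364637374878) 124.86141563686692
lugbase 55 ((625.3353271484375, -37.45124053955078), (56.297821044921875, 45.963897705078125), 89.76534271240234) 58.95043461722753
tester 210 ((627.2288208007812, 76.48306274414062), (48.584110260009766, 30.85043716430664), 76.9096450805664) 57.93470553349118
scene 112
-14 [629.3 -12.   88.5] [622.4 -13.3  84.9] [633.7 -10.3  93. ]
-10 [628.5  -8.   88.1] [623.2  -9.9  83.4] [632
[... 431 characters left out ...]
41.88955307006836), (24.547847747802734, 16.759525299072266), 86.28597259521484) 123.20447270447733
lugbase 7 ((640.236328125, -41.01696014404297), (42.70071792602539, 17.29813003540039), 84.18663787841797) 58.768909635874934
tester 257 ((628.42724609375, 75.01854705810547), (48.845523834228516, 31.19367027282715), 78.43421173095703) 58.90123958113361
wrist cam [ 226.88306438 -560.92449758  372.05156823] [-0.31541023 -0.07825784 -0.94572305] [[318.45073811   0.         317.70491609]
 [  0.         318.45073811 194.60417902]
 [  0.           0.           1.        ]]
t: 1.77
ee_pos: [626.5, 60.0, 247.8]
ee_rot: [0.0, 1.0, -0.01, -0.0]
ft_force: [0.5, -0.4, 0.3]
finger_gap: 0.0
grip_force: 0.0
```

```bash
python3 -m creep '[[[0.1,0,-3.8,0,0,0,255],[0.1,0,-3.8,0,0,0,255],[0,0,-3.8,0,0,0,255],[0,0,-3.8,0,0,0,255],[0,0,0,0,0,0,255],[0,0,0,0,0,0,255]]]'
python3 - <<'E'
from h import *
o=robot.get_obs();print(o['ee_pos'],o['ft_force'])
c=cam('scene'); im,D=read_camera('scene'); P=cloud(c,D)
a=im[150:290,230:410]; cv2.imwrite('pics/s1.png',cv2.resize(a,(771,600),interpolation=2)[:,:,::-1])
E
```

```text
t: 2.27
ee_pos: [625.8, 58.1, 94.3]
ee_rot: [-0.0, 1.0, -0.01, -0.003]
ft_force: [-0.1, -0.3, 0.5]
finger_gap: -0.5
grip_force: 0.0
[625.78611652  58.12997359  94.26622065] [-0.14495511 -0.27015452  0.53060947]
```

View pics/s1.png

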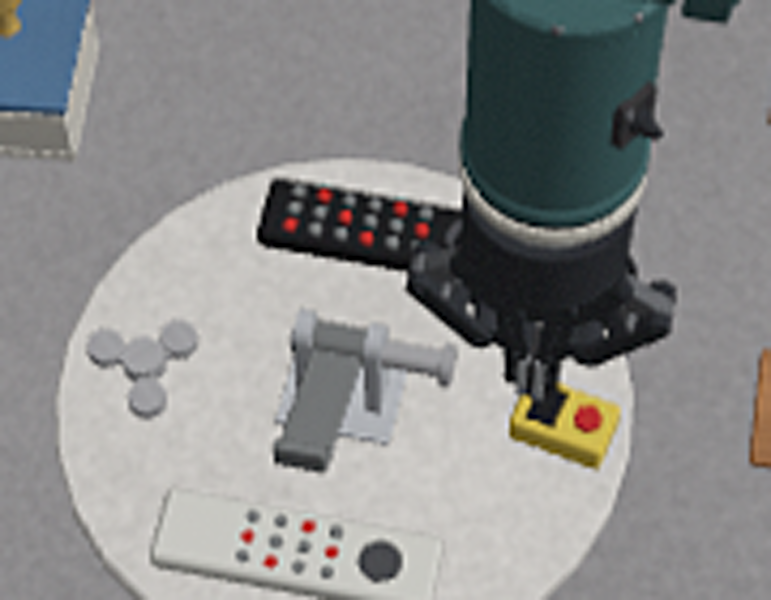

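The scene view shows the closed fingers at (530,385), clear of the pin head (447,363) and above the tester. The knuckles stick out along the closing line, so I'll turn the tool 90° and press with the side of the fingers.

```bash
python3 -c "
from h import *
print(robot.get_obs()['joint_positions'], robot.tcp_to_tips)"
python3 -m creep '[[[0.1,0.1,0,0,0,7,255],[0.1,0.1,0,0,0,7,255],[0,0,0,0,0,7,255],[0,0,0,0,0,7,255],[0,0,0,0,0,7,255],[0,0,0,0,0,7,255],[0,0,0,0,0,7,255],[0,0,0,0,0,7,255],[0,0,0,0,0,7,255],[0,0,0,0,0,7,255],[0,0,0,0,0,7,255],[0,0,0,0,0,7,255],[0,0,0,0,0,6,255],[0,0,0,0,0,0,255],[0,0,0,0,0,0,255]]]'
python3 -c "
from h import *
print(robot.get_obs()['joint_positions'])"
```

```text
[-1.73821597e-02  5.62169789e-01  1.58767420e+00  1.29214803e-04
  9.92633701e-01  1.57290370e+00] 17.0
t: 3.57
ee_pos: [632.0, 59.9, 99.3]
ee_rot: [0.002, 0.715, 0.699, 0.002]
ft_force: [-0.3, -0.4, -0.0]
finger_gap: -0.1
grip_force: 0.0
[-1.42290096e-02  5.61284333e-01  1.58088402e+00  5.12003939e-06
  9.94610050e-01  8.62979008e-03]
```

```bash
python3 -m creep '[[[-0.3,-0.5,-0.4,0,0,0,255],[0,-0.7,0,0,0,0,255],[0,-0.6,0,0,0,0,255],[0,-0.4,0,0,0,0,255],[0,-0.2,0,0,0,0,255],[0,0,0,0,0,0,255],[0,0,0,0,0,0,255]]]'
```

```text
t: 4.15
ee_pos: [627.0, 35.8, 92.2]
ee_rot: [-0.0, 0.714, 0.7, -0.0]
ft_force: [-0.5, 0.8, 0.4]
finger_gap: -0.0
grip_force: 0.0
```

```bash
python3 -m creep '[[[0,-0.3,0,0,0,0,255],[0,-0.3,0,0,0,0,255],[0,-0.3,0,0,0,0,255],[0,-0.2,0,0,0,0,255],[0,0,0,0,0,0,255]]]'
```

```text
t: 4.57
ee_pos: [626.8, 25.2, 92.2]
ee_rot: [-0.0, 0.714, 0.7, 0.0]
ft_force: [-0.0, 2.8, 0.4]
finger_gap: -0.0
grip_force: 1.6
```

```bash
python3 -m creep '[[[0,-0.3,0,0,0,0,255],[0,-0.3,0,0,0,0,255],[0,-0.3,0,0,0,0,255],[0,-0.3,0,0,0,0,255],[0,-0.2,0,0,0,0,255],[0,-0.2,0,0,0,0,255],[0,0,0,0,0,0,255]]]'; python3 -m creep '[[[0,-0.1,0,0,0,0,255],[0,-0.1,0,0,0,0,255],[0,-0.1,0,0,0,0,255]]]'
```

```text
t: 5.15
ee_pos: [626.6, 8.5, 92.2]
ee_rot: [-0.0, 0.714, 0.7, -0.0]
ft_force: [-1.4, 2.1, 0.8]
finger_gap: 0.0
grip_force: 1.2
t: 5.4
ee_pos: [626.7, 6.1, 92.2]
ee_rot: [-0.0, 0.714, 0.7, -0.0]
ft_force: [-2.7, 3.9, 0.5]
finger_gap: -0.3
grip_force: 2.1
```

```bash
python3 -m creep '[[[0,-0.1,0,0,0,0,255],[0,-0.1,0,0,0,0,255],[0,-0.05,0,0,0,0,255]]]';  python3 -m creep '[[[0,-0.1,0,0,0,0,255],[0,-0.05,0,0,0,0,255]]]';python3 -m creep '[[[0,-0.1,0,0,0,0,255],[0,-0.05,0,0,0,0,255]]]'
```

```text
t: 5.65
ee_pos: [626.6, 3.5, 92.1]
ee_rot: [-0.0, 0.714, 0.7, -0.0]
ft_force: [-4.0, 4.0, 1.4]
finger_gap: 0.1
grip_force: 2.0
t: 5.82
ee_pos: [626.6, 2.0, 92.2]
ee_rot: [-0.0, 0.714, 0.7, -0.0]
ft_force: [-3.4, 3.5, 1.1]
finger_gap: -0.1
grip_force: 2.0
t: 5.98
ee_pos: [626.7, 0.5, 92.2]
ee_rot: [-0.0, 0.714, 0.7, -0.0]
ft_force: [-3.3, 4.6, 1.2]
finger_gap: -0.3
grip_force: 2.1
```

```bash
for i in 1; do python3 -m creep '[[[0,-0.05,0,0,0,0,255],[0,-0.05,0,0,0,0,255]]]'; done; python3 -m creep '[[[0,-0.05,0,0,0,0,255],[0,-0.05,0,0,0,0,255]]]'
```

```text
t: 6.15
ee_pos: [626.6, 0.3, 92.2]
ee_rot: [-0.001, 0.714, 0.7, 0.0]
ft_force: [-2.8, 8.6, 1.2]
finger_gap: -0.0
grip_force: 4.3
t: 6.32
ee_pos: [626.6, 0.2, 92.2]
ee_rot: [-0.001, 0.714, 0.7, 0.001]
ft_force: [-2.2, 12.4, 1.6]
finger_gap: 0.2
grip_force: 5.9
```

```bash
python3 -m creep '[[[0,-0.05,0,0,0,0,255],[0,-0.05,0,0,0,0,255]]]'
```

```text
t: 6.48
ee_pos: [626.6, 0.1, 92.2]
ee_rot: [-0.002, 0.714, 0.7, 0.001]
ft_force: [-3.2, 14.4, 2.5]
finger_gap: 0.0
grip_force: 7.5
```

The pin stopped hard at TCP y≈0.2 with 14 N, where home was predicted. I'll back off and go over the clip.

```bash
python3 -m creep '[[[0,1.5,0,0,0,0,255],[0,2.5,0,0,0,0,255],[0,0,3.5,0,0,0,255],[0,0,3.5,0,0,0,255],[0,0,3.5,0,0,0,255],[-1.2,1.9,0,0,0,7,255],[-1.2,1.9,0,0,0,7,255],[-1.2,1.9,0,0,0,7,200],[-1.2,1.9,0,0,0,7,120],[-1.2,1.9,0,0,0,7,60],[-1.2,1.9,0,0,0,7,60],[-1.2,1.9,0,0,0,7,60],[-1.2,1.9,0,0,0,7,60],[-1.2,1.9,0,0,0,7,60],[-1.2,1.9,0,0,0,7,60],[-1.2,1.9,0,0,0,7,60],[-1.2,1.9,0,0,0,7,60],[-1.2,1.6,0,0,0,2,60],[0,0,0,0,0,0,60],[0,0,0,0,0,0,60]]]'
python3 - <<'E'
from h import *
o=robot.get_obs();c=cam('wrist'); im,D=read_camera('wrist'); P=cloud(c,D); print(o['ee_pos'],o['ee_rot'],-c[2].T@c[3],o['joint_positions'])
hsv=cv2.cvtColor(im,cv2.COLOR_RGB2HSV)
red=((hsv[...,0]<8)|(hsv[...,0]>172))&(hsv[...,1]>150)&(hsv[...,2]>60)&(P[...,2]>45)&(P[...,2]<110)
q=P[red];top=q[q[:,2]>q[:,2].max()-5];print(red.sum(),q.min(0),q.max(0),cv2.minAreaRect(top[:,:2].astype(np.float32)),top[:,2].mean())
cv2.imwrite('pics/w1.png',im[:,:,::-1]); np.savez('w1.npz',im=im,D=D)
# pin by top camera
c=cam('top'); im,D=read_camera('top'); P=cloud(c,D)
m=(P[...,2]>66)&(P[...,2]<110)&(P[...,1]>-110)&(P[...,1]<40)&(P[...,0]>590)&(P[...,0]<650)
q=P[m]
for y in range(-100,40,4):
    s=q[(q[:,1]>=y)&(q[:,1]<y+4)]
    if len(s): print(y,s.mean(0).round(1),s.min(0).round(1),s.max(0).round(1))
E
```

```text
t: 8.15
ee_pos: [471.6, 282.1, 197.7]
ee_rot: [0.001, 0.044, 0.999, -0.0]
ft_force: [-0.4, 1.0, 0.8]
finger_gap: 65.3
grip_force: 0.0
[471.57994486 282.14054981 197.68090983] [ 1.29442928e-03  4.38503127e-02  9.99037237e-01 -2.70225820e-04] [387.21649794 289.83024011 321.98127396] [ 0.41451403  0.33836316  1.68225549 -0.00181212  1.11889218 -1.06776385]
1134 [458.36434148 -29.44931609  45.00713235] [713.17873557 409.89567653  80.5628357 ] ((467.4284973144531, 285.2930603027344), (32.69495391845703, 15.586448669433594), 86.36888885498047) 78.48805640598853
-92 [624.5 -89.9  89. ] [619.  -91.2  84.6] [630.7 -88.7  92.4]
-88 [624.6 -85.7  88.8] [618.8 -86.9  85.4] [631.1 -84.3  91.7]
-84 [626.4 -81.5  88.1] [619.4 -82.3  86.1] [630.5 -80.1  92.1]
-80 [623.5 -78.3  89.2] [619.4 -79.9  85. ] [630.  -77.6  92.7]
-76 [624.7 -74.4  89.3] [619.8 -75.6  85.3] [630.3 -73.2  92.5]
-72 [624.7 -70.   89.9] [619.3 -71.2  87.7] [630.6 -68.8  92. ]
-68 [624.3 -65.5  89.2] [617.2 -66.8  85.8] [631.1 -64.3  91.8]
-64 [625.8 -61.5  89.6] [617.2 -62.4  85.7] [632.5 -60.   92.6]
-60 [620.7 -58.4  93.7] [613.5 -60.   72.5] [632.  -57.6 102.7]
-56 [621.4 -54.4  95.3] [613.8 -55.7  70.6] [632.8 -53.2 103.5]
-52 [628.8 -49.8  90.1] [614.3 -51.3  71.6] [649.8 -48.8  96.4]
-48 [632.4 -45.8  92.4] [615.5 -47.2  85.8] [649.5 -44.4  97.4]
-44 [632.3 -41.4  92.8] [616.  -42.7  85.5] [647.7 -40.   97.2]
-40 [632.2 -37.9  91.7] [615.5 -40.   87.9] [648.5 -36.   95.5]
-36 [630.1 -34.6  91.9] [615.6 -36.   86.5] [648.3 -33.3  98. ]
-32 [632.1 -30.4  92.5] [615.4 -31.8  86.2] [650.  -28.9  97.1]
-28 [629.4 -26.1  91.2] [615.9 -27.2  83.7] [649.8 -24.4  95.1]
-24 [624.1 -21.6  95.7] [615.8 -22.9  66.5] [637.  -20.  103.6]
-20 [624.3 -17.6  94.8] [615.2 -19.8  68.9] [636.6 -16.  104.6]
-16 [622.5 -14.4  92.3] [615.7 -15.9  78.7] [634.8 -13.4  97.1]
-12 [625.3 -11.4  91.9] [616.8 -11.6  84.4] [636.4 -11.1  95.9]
```

View pics/w1.png

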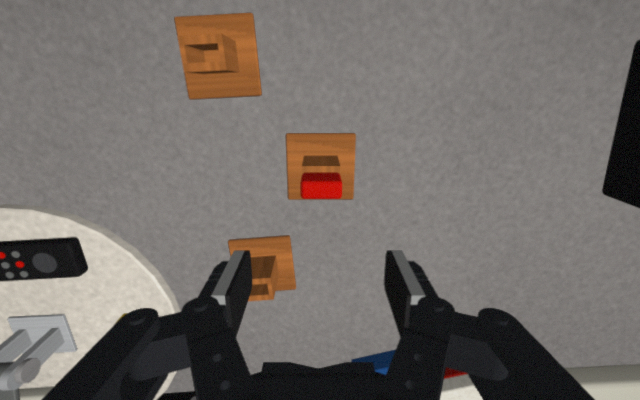

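The wrist picture shows the red grip at (321,186) between the open fingers (tips at 235 and 400). It is square to them and 2–3 mm short of the TCP along x. I'll descend and grip.

```bash
python3 -m creep '[[[-0.2,0.2,-3.5,0,0,0,60],[0,0,-3.5,0,0,0,60],[0,0,-3.2,0,0,0,60],[0,0,-1.2,0,0,0,60],[0,0,-0.8,0,0,0,60],[0,0,0,0,0,0,60],[0,0,0,0,0,0,60]]]'
python3 - <<'E'
from h import *
c=cam('wrist'); o=robot.get_obs(); im,D=read_camera('wrist'); print(o['ee_pos'],o['ft_force'])
cv2.imwrite('pics/w2.png',cv2.resize(im[150:400,120:520],(800,500))[:,:,::-1])
E
```

```text
t: 8.83
ee_pos: [470.0, 283.2, 75.6]
ee_rot: [0.0, 0.045, 0.999, -0.0]
ft_force: [0.3, 0.2, 0.7]
finger_gap: 65.3
grip_force: 0.0
[470.04649856 283.24526017  75.61236382] [0.2843196  0.22419803 0.71645578]
```

View pics/w2.png

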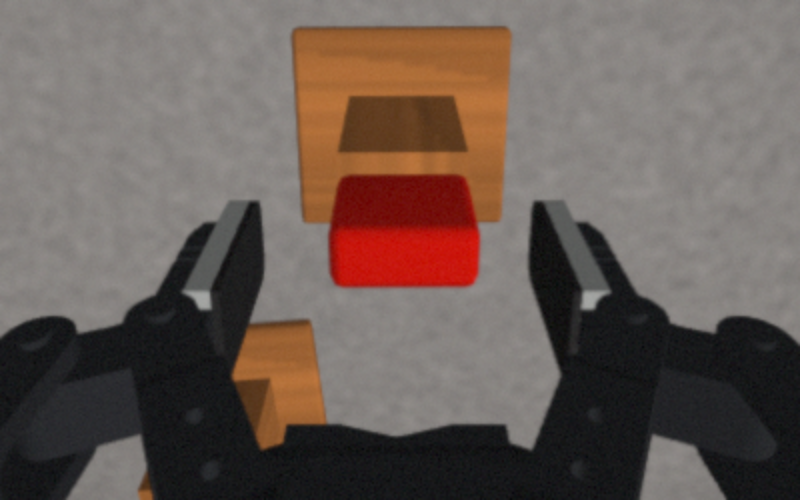

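The grip (405,255) is centred between the pads (265 to 530), so I'll close and lift.

```bash
python3 -m creep '[[[0,0,0,0,0,0,120],[0,0,0,0,0,0,180],[0,0,0,0,0,0,255],[0,0,0,0,0,0,255],[0,0,0,0,0,0,255],[0,0,0,0,0,0,255],[0,0,0,0,0,0,255]]]'; python3 -m creep '[[[0,0,0,0,0,0,255],[0,0,1,0,0,0,255],[0,0,2,0,0,0,255],[0,0,3,0,0,0,255],[0,0,3,0,0,0,255],[0,0,2.5,0,0,0,255],[0,0,0,0,0,0,255],[0,0,0,0,0,0,255]]]'
```

```text
t: 9.47
ee_pos: [469.9, 283.9, 76.7]
ee_rot: [0.001, 0.045, 0.999, 0.0]
ft_force: [-0.2, -0.6, 5.9]
finger_gap: 32.9
grip_force: 59.3
t: 10.13
ee_pos: [470.1, 284.1, 192.6]
ee_rot: [0.002, 0.045, 0.999, 0.001]
ft_force: [0.9, 0.2, -0.6]
finger_gap: 32.7
grip_force: 59.9
```

```bash
python3 -m creep '[[[1.2,-2.8,0.5,0,0,-6.7,255],[1.2,-2.8,0.5,0,0,-6.7,255],[1.2,-2.8,0,0,0,-6.7,255],[1.2,-2.8,0,0,0,-6.7,255],[1.2,-2.8,0,0,0,-6.7,255],[1.2,-2.8,0,0,0,-6.7,255],[1.2,-2.8,0,0,0,-6.7,255],[1.2,-2.8,0,0,0,-6.7,255],[1.2,-2.8,0,0,0,-6.7,255],[1.2,-2.8,0,0,0,-6.7,255],[1.2,-2.8,0,0,0,-6.7,255],[1.2,-2.8,0,0,0,-6.7,255],[1.1,-3.0,0,0,0,-6.7,255],[0,0,-1,0,0,0,255],[0,0,-1.5,0,0,0,255],[0,0,0,0,0,0,255],[0,0,0,0,0,0,255]]]'
python3 - <<'E'
from h import *
o=robot.get_obs();c=cam('wrist'); im,D=read_camera('wrist'); print(o['ee_pos'],o['ee_rot'],o['ft_force'],-c[2].T@c[3])
np.savez('w3.npz',im=im,D=D,t=c[3],R=c[2]); u,v=proj(c,[[625,-82,93]])[0]; print(u,v,proj(c,[o['ee_pos']]))
u,v=int(u),int(v); a=im[v-70:v+70,u-90:u+90]
b=read_camera('scene')[0]; s=proj(cam('scene'),[[625,-82,115]])[0].astype(int); bb=b[s[1]-50:s[1]+50,s[0]-40:s[0]+40]
cv2.imwrite('pics/w3.png',np.hstack([cv2.resize(a,(514,400),interpolation=2),cv2.resize(bb,(286,400),interpolation=2)])[:,:,::-1])
E
```

```text
t: 11.55
ee_pos: [622.0, -81.8, 173.2]
ee_rot: [-0.002, 0.72, 0.693, -0.001]
ft_force: [-0.3, 0.0, -0.4]
finger_gap: 32.6
grip_force: 60.0
[622.04274081 -81.80037947 173.23334211] [-0.00216443  0.72047626  0.69347498 -0.00131305] [-0.27448148  0.04360435 -0.41789275] [625.40300135   2.13938788 297.81574393]
323.00467063263767 213.43139156895327 [[318.45179337 280.33852891]]
```

View pics/w3.png

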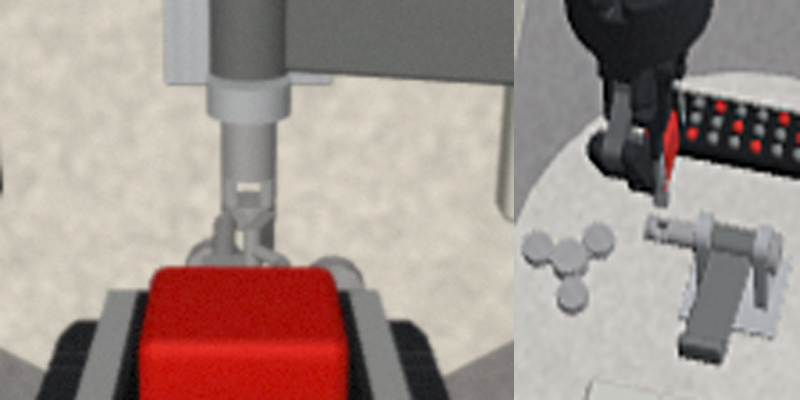

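The leg is on the left (−x) side at crop (222,215) and the bow is at (255,225). The hole is at (248,187), showing the light platter through it. One enlargement will give exact pixels.

Run:
```python
import numpy as np,cv2
f=np.load('w3.npz');im,D=f['im'],f['D']
a=cv2.resize(im[192:242,292:352],(720,600),interpolation=0)
for k in range(0,60,5):cv2.line(a,(k*12,0),(k*12,6),(255,0,0),1)
for k in range(0,50,5):cv2.line(a,(0,k*12),(6,k*12),(255,0,0),1)
cv2.imwrite('pics/w3z.png',a[:,:,::-1])
print('cols',list(range(304,336,1)))
for v in range(200,238,2): print(v,D[v,304:336].astype(int).tolist())
```

```text
cols [304, 305, 306, 307, 308, 309, 310, 311, 312, 313, 314, 315, 316, 317, 318, 319, 320, 321, 322, 323, 324, 325, 326, 327, 328, 329, 330, 331, 332, 333, 334, 335]
200 [283, 284, 284, 284, 284, 283, 227, 226, 224, 224, 223, 224, 222, 222, 223, 225, 223, 223, 222, 222, 224, 223, 226, 226, 228, 284, 284, 282, 282, 283, 283, 283]
202 [285, 285, 284, 284, 283, 285, 228, 226, 225, 224, 224, 224, 223, 223, 224, 223, 223, 223, 223, 224, 223, 224, 226, 226, 227, 284, 285, 284, 284, 284, 285, 283]
204 [286, 284, 285, 284, 284, 284, 228, 227, 227, 225, 225, 224, 223, 224, 224, 223, 223, 224, 225, 223, 223, 224, 226, 227, 229, 284, 285, 284, 285, 284, 284, 285]
206 [284, 285, 286, 285, 285, 286, 231, 227, 226, 226, 227, 225, 224, 224, 224, 222, 224, 224, 224, 224, 226, 226, 226, 227, 230, 285, 285, 286, 285, 285, 286, 286]
208 [286, 285, 286, 286, 287, 287, 232, 228, 226, 228, 226, 227, 284, 285, 286, 285, 286, 285, 284, 285, 227, 225, 226, 229, 232, 287, 286, 286, 284, 286, 285, 286]
210 [287, 287, 288, 286, 287, 286, 231, 229, 227, 228, 228, 227, 238, 237, 236, 238, 237, 235, 237, 235, 227,
[... 1498 characters left out ...]
6, 198, 291, 292, 292, 291, 291, 292, 293]
230 [283, 282, 283, 189, 185, 185, 184, 184, 185, 185, 187, 287, 289, 293, 188, 190, 188, 190, 188, 187, 188, 186, 187, 186, 199, 293, 293, 293, 294, 294, 292, 293]
232 [177, 174, 176, 177, 178, 177, 176, 176, 175, 177, 176, 176, 176, 176, 190, 189, 189, 189, 188, 188, 187, 186, 186, 0, 186, 185, 184, 184, 184, 293, 292, 295]
234 [173, 173, 173, 174, 174, 174, 175, 176, 174, 174, 172, 173, 173, 173, 190, 189, 190, 189, 190, 190, 192, 187, 186, 185, 184, 183, 183, 182, 181, 182, 294, 294]
236 [165, 164, 164, 165, 164, 165, 164, 164, 165, 165, 165, 164, 165, 165, 165, 165, 165, 164, 165, 165, 164, 165, 164, 164, 166, 164, 164, 165, 165, 164, 165, 165]
```

View pics/w3z.png

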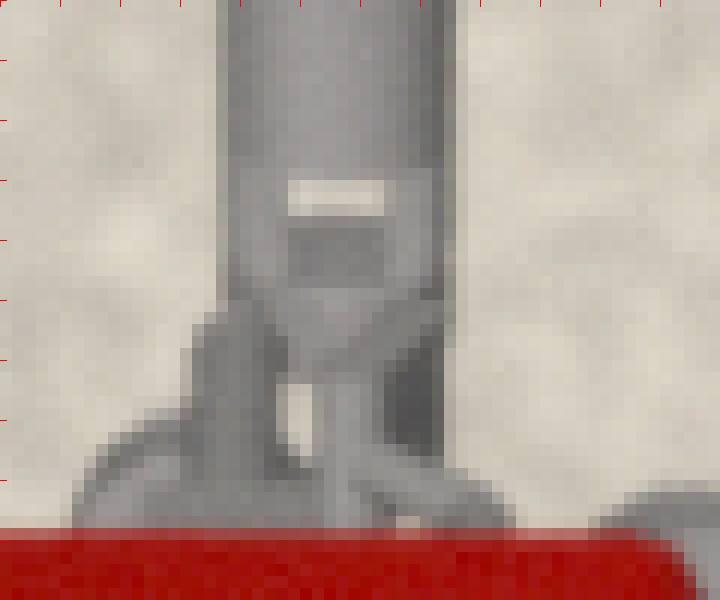

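The hole spans u 316–323, v 207–215.5. The leg is at u 308–314 with its tip at v≈217.5, and the bow is to its right. Next I'll convert these to offsets.

Run:
```python
from h import *
f=np.load('w3.npz');D=f['D'];c=cam('wrist');c=(c[0],c[1],f['R'],f['t'])
P=cloud(c,D)
print('pin top z',np.nanmedian(P[198:206,317:322,2]), 'ridge z around hole', P[208:214,314:316,2].mean())
zt=np.nanmedian(P[198:206,317:322,2])
for z in (zt,93):
  h=onz(c,[[315.5,206.5],[323.5,206.5],[315.5,215.5],[323.5,215.5]],z);print('hole',z,h.round(1).tolist(),h.mean(0))
for v in (219,220,222,224,226,228): 
  s=[u for u in range(306,317) if D[v,u]<215]; p=P[v,s]; e=atd(c,[[s[0]-.5,v],[s[-1]+.5,v]],[np.median(D[v,s])]*2)
  print(v,s[0],s[-1],np.median(p,0).round(1),e.mean(0).round(1),np.diff(e[:,0]))
v=[];
for vv in (196,200,204,206): s=[u for u in range(300,340) if D[vv,u]<250]; e=atd(c,[[s[0]-.5,vv],[s[-1]+.5,vv]],[np.median(D[vv,s])+5]*2); print('pin',vv,e.mean(0).round(2),np.diff(e[:,0]))
print('tip',atd(c,[[311,217.3]],[203]))
# pin edge direction, grip edges
m=(P[...,2]>70)&(P[...,2]<100)&(P[...,1]>-80)&(P[...,1]<-64)
```

```text
pin top z 87.98658719515143 ridge z around hole 85.78518774594039
hole 87.98658719515143 [[619.9, -78.6, 88.0], [625.5, -78.8, 88.0], [619.6, -85.5, 88.0], [625.3, -85.7, 88.0]] [622.5649232  -82.12947523  87.9865872 ]
hole 93 [[620.0, -76.7, 93.0], [625.5, -76.9, 93.0], [619.7, -83.4, 93.0], [625.3, -83.6, 93.0]] [622.63273292 -80.11605343  93.        ]
219 308 314 [nan nan nan] [617.4 -77.2 113.2] [4.4025286]
220 308 314 [617.4 -77.6 114. ] [617.4 -77.6 114. ] [4.38956912]
222 308 314 [617.5 -77.5 117.1] [617.5 -77.5 117.1] [4.3235233]
224 308 314 [617.6 -77.3 120.5] [617.5 -77.4 120.5] [4.25289249]
226 308 314 [617.6 -77.3 123.4] [617.6 -77.4 123.4] [4.19205457]
228 307 314 [617.4 -77.3 126.4] [617.4 -77.3 126.4] [4.71995619]
pin 196 [622.53 -73.01  81.76] [13.63917079]
pin 200 [622.43 -75.88  82.28] [13.66566422]
pin 204 [622.32 -78.86  82.53] [13.70889928]
pin 206 [622.26 -80.64  81.91] [13.77833971]
tip [[617.30347685 -77.19055911 110.52533147]]
```

```bash
python3 -m creep '[[[0.2,-0.1,-0.4,0,0,0,255],[0.2,-0.1,-0.5,0,0,0,255],[0.1,0,-0.5,0,0,0,255],[0,0,0,0,0,0,255],[0,0,0,0,0,0,255]]]'
python3 - <<'E'
from h import *
o=robot.get_obs();c=cam('wrist'); im,D=read_camera('wrist'); print(o['ee_pos'],o['ft_force'])
np.savez('w4.npz',im=im,D=D,t=c[3],R=c[2]); P=cloud(c,D)
for v in range(180,236,2): print(v,D[v,300:336].astype(int).tolist())
a=cv2.resize(im[180:230,292:352],(720,600),interpolation=0); cv2.imwrite('pics/w4.png',a[:,:,::-1])
E
```

```text
t: 12.07
ee_pos: [628.7, -84.2, 160.8]
ee_rot: [-0.0, 0.721, 0.693, -0.0]
ft_force: [-0.8, -0.0, -1.4]
finger_gap: 32.8
grip_force: 60.0
[628.6952135  -84.24638258 160.77740972] [-0.81760556 -0.00159297 -1.35391444]
180 [195, 195, 195, 194, 194, 194, 194, 194, 194, 194, 194, 193, 193, 195, 194, 195, 195, 195, 195, 196, 197, 198, 198, 199, 264, 265, 264, 265, 265, 264, 265, 264, 264, 264, 264, 265]
182 [196, 196, 194, 194, 195, 194, 195, 195, 194, 194, 195, 195, 195, 194, 194, 194, 195, 196, 196, 197, 198, 199, 199, 202, 264, 265, 264, 265, 266, 264, 265, 264, 266, 265, 265, 264]
184 [195, 197, 194, 195, 194, 194, 195, 194, 195, 194, 194, 195, 194, 194, 196, 196, 195, 197, 196, 197, 199, 198, 200, 202, 266, 264, 265, 265, 265, 266, 264, 265, 266, 266, 265, 266]
186 [196, 196, 196, 194, 195, 196, 195, 194, 195, 196, 196, 195, 195, 195, 195, 196, 196, 197, 198, 198, 198, 199, 200, 267, 266, 266, 266, 267, 265, 266, 266, 267, 266, 266, 265, 266]
188 [209, 197, 197, 196, 196, 195, 196, 195, 195, 197, 195, 195, 196, 195, 197, 196, 208, 209, 211, 214, 265, 266, 266, 267, 267, 267, 266, 266,
[... 3591 characters left out ...]
 190, 188, 187, 186, 188, 188, 188, 188, 278, 277, 278, 190, 189, 188, 188, 188, 190, 190, 194, 196, 197, 199, 279, 278, 278, 279, 279, 279, 277]
230 [276, 276, 277, 278, 279, 279, 278, 188, 186, 186, 185, 185, 185, 186, 186, 279, 279, 279, 190, 189, 190, 188, 187, 188, 188, 187, 187, 187, 199, 279, 279, 280, 279, 278, 280, 279]
232 [273, 272, 273, 275, 176, 176, 176, 177, 175, 176, 176, 176, 175, 176, 177, 176, 175, 176, 190, 189, 190, 189, 188, 188, 186, 187, 186, 186, 185, 183, 184, 185, 183, 280, 279, 279]
234 [271, 271, 271, 175, 174, 175, 174, 174, 174, 174, 173, 175, 173, 174, 174, 174, 173, 174, 191, 190, 189, 190, 191, 190, 194, 186, 187, 185, 184, 184, 183, 183, 183, 182, 281, 281]
```

View pics/w4.png

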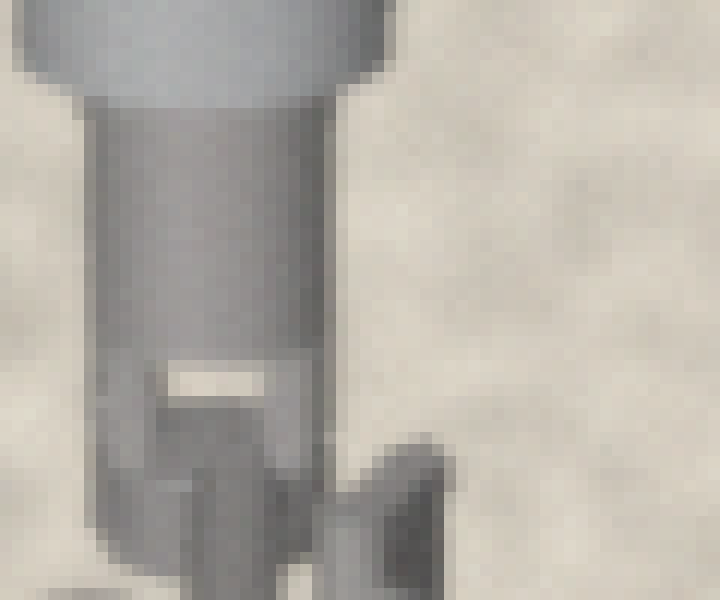

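Now the hole is at u 305–313 (centre 309), v 210–217.5. The leg is at u 308–314 with its tip at v 217.5, so a small −x correction is due.

```bash
cat > m.py <<'E'
from h import *
def m(fn,hu,hv,rows,prow,pu,lr):
    f=np.load(fn);D=f['D'];c=cam('wrist');c=(c[0],c[1],f['R'],f['t']);P=cloud(c,D)
    zt=np.nanmedian(P[prow[0]:prow[1],pu[0]:pu[1],2])
    h=onz(c,[[a,b] for a in hu for b in hv],zt).mean(0)
    L=[]
    for v in rows:
        s=[u for u in range(*lr) if 0<D[v,u]<206]; L.append(atd(c,[[s[0]-.5,v],[s[-1]+.5,v]],[np.median(D[v,s])]*2).mean(0))
    L=np.array(L); print(fn,'hole',h.round(2),'leg',L.mean(0).round(2),L.std(0).round(2),'shift',(h-L.mean(0)+[0,2.3,0]).round(2),'tip z',L[0,2])
m('w3.npz',(315.5,323.5),(206.5,215.5),(220,222,224,226),(196,206),(316,323),(306,317))
m('w4.npz',(304.5,313.5),(209.3,217.7),(220,222,224,226),(196,206),(306,313),(305,317))
print(robot.get_obs()['ee_pos'])
E
python3 m.py
```

```text
w3.npz hole [622.56 -82.13  87.98] leg [617.49 -77.47 118.75] [0.09 0.08 3.54] shift [  5.07  -2.37 -30.77] tip z 113.97188480549082
w4.npz hole [622.61 -81.24  87.92] leg [624.41 -79.79 106.72] [0.06 0.19 3.09] shift [ -1.79   0.86 -18.8 ] tip z 102.9117105370945
[628.86996428 -84.30111114 161.05642878]
```

```bash
python3 -m creep '[[[-0.2,0.05,0,0,0,0,255],[0,0,0,0,0,0,255],[0,0,-0.3,0,0,0,255],[0,0,-0.2,0,0,0,255],[0,0,0,0,0,0,255],[0,0,0,0,0,0,255]]]'
python3 - <<'E'
from h import *
o=robot.get_obs();c=cam('wrist'); im,D=read_camera('wrist'); print(o['ee_pos'],o['ft_force'])
np.savez('w5.npz',im=im,D=D,t=c[3],R=c[2]); P=cloud(c,D)
for v in range(198,230,1): print(v,D[v,302:326].astype(int).tolist())
E
```

```text
t: 12.62
ee_pos: [626.8, -83.9, 156.0]
ee_rot: [-0.0, 0.721, 0.693, -0.0]
ft_force: [-0.5, -0.5, -0.7]
finger_gap: 32.5
grip_force: 60.0
[626.80163128 -83.90499736 156.012234  ] [-0.53685761 -0.49793236 -0.67830232]
198 [208, 208, 205, 205, 204, 206, 204, 205, 204, 205, 203, 204, 204, 205, 205, 205, 205, 206, 206, 209, 264, 264, 265, 266]
199 [209, 206, 206, 205, 204, 204, 205, 205, 204, 203, 204, 204, 205, 204, 205, 204, 205, 206, 206, 208, 265, 264, 264, 265]
200 [209, 207, 205, 206, 206, 204, 205, 204, 204, 206, 204, 205, 205, 204, 205, 205, 206, 206, 207, 208, 266, 266, 264, 265]
201 [208, 206, 205, 206, 206, 205, 205, 205, 204, 206, 205, 205, 206, 204, 206, 205, 207, 207, 207, 207, 265, 266, 265, 265]
202 [209, 208, 207, 206, 206, 205, 206, 205, 205, 205, 205, 204, 205, 206, 206, 206, 207, 207, 207, 209, 266, 266, 266, 267]
203 [209, 208, 207, 207, 206, 205, 204, 205, 205, 203, 205, 205, 206, 205, 205, 206, 207, 206, 208, 210, 264, 265, 267, 266]
204 [209, 208, 208, 207, 206, 206, 205, 205, 205, 205, 206, 206, 206, 205, 207, 205, 206, 209, 208, 208, 267, 267, 266, 267]
205 [210,
[... 2409 characters left out ...]
 192, 192, 193, 194, 210, 211, 211, 188, 188, 188, 189, 187, 188, 188, 191]
225 [214, 213, 213, 211, 211, 210, 193, 192, 192, 190, 191, 193, 193, 211, 212, 211, 189, 186, 188, 187, 189, 188, 190, 192]
226 [215, 213, 214, 213, 211, 211, 191, 190, 190, 190, 190, 191, 192, 211, 211, 213, 188, 189, 188, 188, 188, 190, 190, 192]
227 [216, 214, 213, 213, 211, 192, 190, 189, 188, 189, 188, 190, 190, 211, 211, 212, 190, 189, 189, 189, 187, 189, 191, 193]
228 [274, 215, 215, 213, 211, 191, 188, 188, 186, 188, 187, 188, 190, 212, 211, 213, 188, 189, 189, 188, 189, 189, 190, 193]
229 [273, 214, 213, 213, 212, 189, 188, 186, 185, 186, 186, 187, 188, 212, 212, 213, 189, 189, 188, 187, 188, 188, 189, 188]
```

```bash
cat >> m.py <<'E'
m('w5.npz',(307.2,315.5),(212.6,222.1),(220,222,224,226),(200,210),(308,315),(307,316))
E
python3 m.py | tail -2
```

```text
[626.92878293 -83.9473082  156.10732644]
w5.npz hole [622.36 -81.79  87.8 ] leg [622.51 -79.6  101.65] [0.08 0.11 3.54] shift [ -0.15   0.11 -13.85] tip z 96.70055551007611
```

```bash
python3 -m creep '[[[0,0,-0.3,0,0,0,255],[0,0,-0.3,0,0,0,255],[0,0,-0.2,0,0,0,255],[0,0,0,0,0,0,255]]]'; python3 -m creep '[[[0,0,-0.2,0,0,0,255],[0,0,-0.2,0,0,0,255],[0,0,0,0,0,0,255]]]'
```

```text
t: 13.0
ee_pos: [626.5, -83.8, 147.5]
ee_rot: [-0.001, 0.721, 0.693, -0.0]
ft_force: [-0.0, 0.8, -0.7]
finger_gap: 32.7
grip_force: 60.0
t: 13.25
ee_pos: [626.7, -83.9, 143.8]
ee_rot: [-0.0, 0.721, 0.693, -0.0]
ft_force: [1.0, -0.3, -0.2]
finger_gap: 33.0
grip_force: 60.0
```

The tip is about 6 mm into the hole with no force. I'll go on by feel.

```bash
python3 -m creep '[[[0,0,-0.2,0,0,0,255],[0,0,-0.2,0,0,0,255],[0,0,0,0,0,0,255]]]'; python3 -m creep '[[[0,0,-0.2,0,0,0,255],[0,0,-0.2,0,0,0,255],[0,0,0,0,0,0,255]]]'; python3 -m creep '[[[0,0,-0.2,0,0,0,255],[0,0,-0.2,0,0,0,255],[0,0,0,0,0,0,255]]]'
```

```text
t: 13.5
ee_pos: [626.7, -83.9, 139.8]
ee_rot: [-0.0, 0.721, 0.693, -0.0]
ft_force: [-0.1, 0.2, 0.2]
finger_gap: 33.0
grip_force: 60.0
t: 13.75
ee_pos: [627.4, -84.0, 136.2]
ee_rot: [0.0, 0.721, 0.693, 0.0]
ft_force: [0.9, -0.3, 0.4]
finger_gap: 32.9
grip_force: 60.2
t: 14.0
ee_pos: [627.4, -84.0, 132.3]
ee_rot: [0.0, 0.721, 0.693, 0.0]
ft_force: [1.5, 0.5, 2.2]
finger_gap: 32.6
grip_force: 60.3
```

```bash
for i in 1; do python3 -m creep '[[[0,0,-0.1,0,0,0,255],[0,0,-0.1,0,0,0,255]]]'|grep -E 'pos|force'; done; python3 -m creep '[[[0,0,-0.1,0,0,0,255],[0,0,-0.1,0,0,0,255]]]'|grep -E 'pos|ft_force'; python3 -m creep '[[[0,0,-0.1,0,0,0,255],[0,0,-0.1,0,0,0,255]]]'|grep -E 'pos|ft_force'
```

```text
ee_pos: [627.3, -84.0, 130.5]
ft_force: [1.6, -0.6, 3.2]
grip_force: 60.3
ee_pos: [627.3, -84.0, 128.3]
ft_force: [1.1, 0.2, 2.2]
ee_pos: [627.3, -84.0, 126.3]
ft_force: [1.6, -0.1, 4.0]
```

```bash
python3 -m creep '[[[0,0,-0.1,0,0,0,255],[0,0,-0.1,0,0,0,255]]]'|grep -E 'pos|ft_force'; python3 -m creep '[[[0,0,-0.1,0,0,0,255],[0,0,-0.1,0,0,0,255]]]'|grep -E 'pos|ft_force'
```

```text
ee_pos: [627.5, -84.1, 124.9]
ft_force: [-0.5, 0.4, 9.9]
ee_pos: [627.5, -84.1, 123.1]
ft_force: [-0.1, 1.2, 9.0]
```

```bash
python3 -m creep '[[[0,0,-0.1,0,0,0,255],[0,0,-0.05,0,0,0,255]]]'|grep -E 'pos|ft_force'; python3 -m creep '[[[0,0,-0.1,0,0,0,255],[0,0,-0.05,0,0,0,255]]]'|grep -E 'pos|ft_force'
```

```text
ee_pos: [627.6, -84.2, 121.8]
ft_force: [-0.0, -0.3, 8.7]
ee_pos: [627.5, -84.2, 120.1]
ft_force: [0.7, 0.3, 6.3]
```

```bash
python3 -m creep '[[[0,0,-0.1,0,0,0,255],[0,0,-0.05,0,0,0,255]]]'|grep -E 'pos|ft_force'; python3 -m creep '[[[0,0,-0.1,0,0,0,255],[0,0,-0.05,0,0,0,255]]]'|grep -E 'pos|ft_force'
```

```text
ee_pos: [627.4, -84.1, 117.9]
ft_force: [1.7, -0.5, 2.5]
ee_pos: [627.1, -84.0, 115.8]
ft_force: [3.8, -0.5, -0.6]
```

```bash
python3 -m creep '[[[0,0,-0.1,0,0,0,255],[0,0,0,0,0,0,255]]]'|grep -E 'pos|ft_force'; python3 -m creep '[[[0,0,-0.1,0,0,0,255],[0,0,0,0,0,0,255]]]'|grep -E 'pos|ft_force'
```

```text
ee_pos: [626.1, -83.7, 114.4]
ft_force: [1.1, -0.3, -1.1]
ee_pos: [626.3, -83.8, 113.9]
ft_force: [0.1, -0.4, 1.4]
```

```bash
python3 -m creep '[[[0,0,-0.1,0,0,0,255],[0,0,0,0,0,0,255]]]'|grep -E 'pos|ft_force'; python3 -m creep '[[[0,0,-0.1,0,0,0,255],[0,0,0,0,0,0,255]]]'|grep -E 'pos|ft_force'
```

```text
ee_pos: [626.5, -83.8, 113.5]
ft_force: [-1.6, 0.1, 5.1]
ee_pos: [626.5, -83.9, 113.0]
ft_force: [-2.4, -0.6, 8.1]
```

```bash
python3 -m creep '[[[0,0,-0.1,0,0,0,255],[0,0,0,0,0,0,255]]]'|grep -E 'pos|ft_force'
python3 - <<'E'
from h import *
c=cam('wrist'); im,D=read_camera('wrist'); P=cloud(c,D)
print('pin top z',np.nanmedian(P[200:210,308:314,2]), robot.get_obs()['ft_force'])
s=read_camera('scene')[0]; u,v=proj(cam('scene'),[[625,-75,95]])[0].astype(int)
cv2.imwrite('pics/end1.png',np.hstack([cv2.resize(im[170:240,270:370],(457,320),interpolation=2),cv2.resize(s[v-40:v+40,u-42:u+42],(336,320),interpolation=2)])[:,:,::-1])
for r in range(196,226,2): print(r,P[r,304:318:2,2].round(0).tolist(), P[r,311,1].round(1))
E
```

```text
ee_pos: [626.7, -83.9, 112.5]
ft_force: [-3.7, 0.3, 12.2]
pin top z 98.15716810011718 [-2.82210626  0.48865509 12.17376652]
196 [92.0, 92.0, 92.0, 94.0, 93.0, 93.0, 92.0] -50.4
198 [91.0, 92.0, 92.0, 92.0, 92.0, nan, 91.0] -51.7
200 [93.0, 92.0, 92.0, 94.0, 92.0, 92.0, 92.0] -52.4
202 [95.0, 95.0, 96.0, 96.0, 95.0, 95.0, 95.0] -52.4
204 [98.0, 99.0, 98.0, 96.0, 99.0, 98.0, 99.0] -52.3
206 [99.0, 98.0, 99.0, 98.0, 100.0, 99.0, 99.0] -53.3
208 [99.0, 98.0, 98.0, 99.0, 99.0, 99.0, 98.0] -53.9
210 [98.0, 99.0, 99.0, 98.0, 99.0, 99.0, 99.0] -54.5
212 [99.0, 99.0, 100.0, 100.0, 98.0, 99.0, 99.0] -55.6
214 [99.0, 99.0, 98.0, 98.0, 99.0, 98.0, 99.0] -57.2
216 [99.0, 99.0, 99.0, 99.0, 99.0, 97.0, 98.0] -58.0
218 [98.0, 99.0, 98.0, 98.0, 100.0, 98.0, 99.0] -59.1
220 [99.0, 99.0, 99.0, 98.0, 99.0, 98.0, 77.0] -59.9
222 [77.0, 77.0, 79.0, 79.0, 78.0, 77.0, 78.0] -69.6
224 [78.0, 79.0, 78.0, 79.0, 78.0, 78.0, 78.0] -70.9
```

Run:
```python
from h import *
c=cam('wrist'); im,D=read_camera('wrist'); P=cloud(c,D); hsv=cv2.cvtColor(im,cv2.COLOR_RGB2HSV)
red=((hsv[...,0]<8)|(hsv[...,0]>172))&(hsv[...,1]>150)
for r in range(214,330,3):
    s=np.where(red[r,290:350])[0]
    print(r,len(s),np.nanmedian(P[r,308:316],0).round(1))
f=np.load('w5.npz'); c=(c[0],c[1],f['R'],f['t']); P=cloud(c,f['D']); print('w5 lug top',[(r,np.nanmedian(P[r,304:316,2]).round(1)) for r in range(150,212,6)])
```

```text
214 0 [624.4 -57.   98.8]
217 0 [624.4 -58.3  99.3]
220 0 [624.3 -59.9  98.9]
223 0 [623.5 -70.8  78.1]
226 0 [623.4 -72.5  78.4]
229 0 [623.3 -74.6  77.8]
232 0 [623.2 -76.   78.5]
235 0 [623.3 -76.7  80.9]
238 58 [623.5 -73.7  90.2]
241 60 [623.6 -73.8  93.4]
244 60 [623.7 -73.8  96.7]
247 60 [623.7 -74.1  99.2]
250 60 [623.7 -73.6 103. ]
253 60 [623.8 -73.9 105.4]
256 60 [623.9 -73.8 108.2]
259 60 [623.9 -74.  110.6]
262 60 [623.9 -74.3 112.7]
265 60 [623.9 -75.1 113.8]
268 60 [623.9 -76.2 114.6]
271 60 [623.8 -77.4 115. ]
274 60 [623.8 -79.1 114.8]
277 60 [623.7 -80.6 114.9]
280 60 [623.6 -82.4 114.6]
283 60 [623.5 -83.7 114.9]
286 60 [623.5 -85.3 114.9]
289 60 [623.4 -86.9 114.7]
292 0 [ 619.7 -140.7   42.7]
295 0 [ 619.7 -143.    43.2]
298 0 [ 619.6 -145.8   42.9]
301 0 [ 619.4 -148.4   42.8]
304 0 [ 619.1 -153.1   40.1]
307 0 [ 619.  -156.1   39.7]
310 0 [ 618.9 -158.8   39.6]
313 0 [ 618.8 -161.3   39.9]
316 0 [ 618.6 -163.8   40.2]
319 0 [ 618.5 -166.6   40.1]
322 0 [ 618.4 -169.9   39.5]
325 0 [ 618.  -175.9   35.8]
328 0 [ 617.7 -183.2   30.9]
w5 lug top [(150, np.float64(92.3)), (156, np.float64(92.1)), (162, np.float64(91.7)), (168, np.float64(92.4)), (174, np.float64(92.6)), (180, np.float64(98.5)), (186, np.float64(98.4)), (192, np.float64(88.0)), (198, np.float64(87.5)), (204, np.float64(87.7)), (210, np.float64(87.3))]
```

View pics/end1.png

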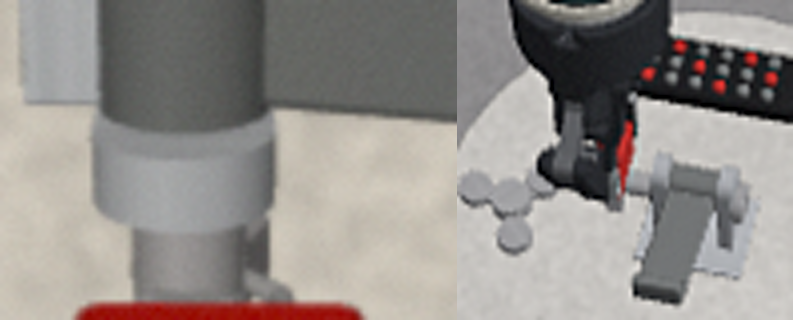

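The grip top is 36.6 mm above the pin top (about 38 expected), and the push rises steeply at 12 N after the snap, so the clip is home. The picture shows the grip down against the pin beside the lug. I'll relax and let go.

```bash
python3 -m creep '[[[0,0,0.1,0,0,0,255],[0,0,0.1,0,0,0,255],[0,0,0,0,0,0,255]]]'|grep -E 'pos|ft_force'; python3 -m creep '[[[0,0,0,0,0,0,100],[0,0,0,0,0,0,60],[0,0,0,0,0,0,60],[0,0,0,0,0,0,60],[0,0,0,0,0,0,60]]]'
python3 - <<'E'
from h import *
c=cam('wrist'); im,D=read_camera('wrist'); P=cloud(c,D)
for r in (224,228,232,271,277,283): print(r,np.nanmedian(P[r,308:316],0).round(1))
E
```

```text
ee_pos: [626.5, -83.8, 113.6]
ft_force: [-2.1, 0.4, 4.7]
t: 17.15
ee_pos: [626.9, -83.9, 113.0]
ee_rot: [-0.0, 0.721, 0.693, -0.0]
ft_force: [-0.3, -0.1, -0.2]
finger_gap: 65.7
grip_force: 0.0
224 [623.7 -71.5  78.3]
228 [623.6 -74.   78. ]
232 [623.4 -76.2  78.4]
271 [624.1 -76.8 116.3]
277 [624.  -79.9 116.3]
283 [623.9 -83.1 116.2]
```

Released, the grip top sits 38 mm above the pin, exactly home. I'll rise clear and check.

```bash
python3 -m creep '[[[0,0,1,0,0,0,60],[0,0,2,0,0,0,60],[0,0,3,0,0,0,60],[0,0,4,0,0,0,60],[0,0,2,0,0,0,60],[-3,0,0,0,0,0,60],[-3,0,0,0,0,0,60],[-3,0,0,0,0,0,60],[0,0,0,0,0,0,60],[0,0,0,0,0,0,60]]]'
python3 - <<'E'
from h import *
im,D=read_camera('scene'); f=np.load('scene.npz')
c=cam('scene');P=cloud(c,D);hsv=cv2.cvtColor(im,cv2.COLOR_RGB2HSV)
red=((hsv[...,0]<8)|(hsv[...,0]>172))&(hsv[...,1]>150)&(P[...,2]>70)&(P[...,0]>560)&(P[...,1]<0)
q=P[red];print(red.sum(),q.min(0),q.max(0))
for im_,P_ in ((f['im'],cloud(c,f['D'])),(im,P)):
    h=cv2.cvtColor(im_,cv2.COLOR_RGB2HSV);mm=(h[...,0]>18)&(h[...,0]<35)&(h[...,1]>120)&(P_[...,2]>30)&(abs(P_[...,1])<150)&(P_[...,0]>550);print('tester',P_[mm].mean(0))
m=(P[...,2]>64)&(P[...,1]>-20)&(P[...,1]<30)&(P[...,0]>600)&(P[...,0]<650);print('head ymax',P[m][:,1].max())
print(robot.get_obs()['ft_force'])
E
```

```text
t: 18.03
ee_pos: [535.6, -83.8, 234.2]
ee_rot: [0.0, 0.721, 0.693, 0.0]
ft_force: [0.7, 0.0, -0.1]
finger_gap: 65.3
grip_force: 0.0
152 [614.64891181 -91.41939493  90.77965607] [645.82367479 -74.8569946  123.01169317]
tester [633.27021796  75.21885743  50.35820027]
tester [633.24564454  75.11211789  50.20885943]
head ymax -12.028340950398189
[-0.53946298  0.43952128  0.59833959]
```

The clip is standing on the pin, the head is against the lug, and the caddy hasn't turned. Handing in.

```bash
python3 -c "
from station import robot
print(robot.sign_off())"
```

```text
the job is handed in; nothing more can be done
None
```

The job is handed in: the pin is pressed home (14 N seen against 25 allowed), the clip is snapped fully home (12 N seen against 20 allowed) and released, and the caddy did not turn, all at about 18 s of the 72 s limit.

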